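# Clear a plugged sampling tube with the push rod

## Task

The brass sampling tube hanging in the grey stand has an orange plug jammed in it. Take the blue-handled push rod from its white block, feel your way into the tube's mouth and push the plug down and out of the bottom so that it drops into the catch pan, gently: never force the tube far down on its rubber ring. Then stand the rod back in its block and leave everything else on the bench where it is.

Things in the scene. Friction and masses are not known exactly. Their poses are not given: they have to be found in the camera images.
- rod: Push rod, total 145 mm long, 110 g: a straight steel shaft 9 mm in diameter and 100 mm long whose last 4 mm taper to a 7 mm flat end, with a blue square handle 22 x 22 x 45 mm on top. Origin: centre of the flat tip; z runs up along the shaft to the handle, x and y are square to the handle's sides. It starts standing upright in the white block, handle up.
- rod_handle (a point): Centre of the rod's blue handle, 122.5 mm above the tip along the rod's z; axes as the rod's.
- holder: White block 70 x 70 x 70 mm, fixed to the bench, with one upright hole 13 mm in diameter and 62 mm deep in the middle of its top: the rod's place. Origin: centre of its underside, on the bench, below the hole's axis. The rod standing home has its tip 8 mm above the bench and its handle's underside 38 mm above the block.
- stand: Grey stand, fixed: base plate 120 x 150 x 10 mm, two 12 mm steel posts at y = +-64 mm, top plate 80 x 150 x 8 mm, upper face 120 mm above the bench, with a 38 mm round hole in its middle. Origin: centre of the base's underside; z up, y along the line of the posts. In the hole an upright brass tube hangs by its flange. Under it, on the stand's middle axis, is the catch pan.
- stand_mouth (a point): Point on the stand's middle axis at the height of the flange's flat top, 135 mm above the bench; flange 60 mm wide, 5 mm thick. The 15 mm bore has a plain mouth in the flange's middle. The tube lies to one side in the oversize hole: the bore's axis is 7 mm from this point in any horizontal direction, fixed during a run. That direction is not measured: feel it out or see it.
- stand_plug (a point): Point on the stand's middle axis (not the bore's, which is 7 mm off), 92 mm above the bench, the mean height of the orange plug's middle. Plug: 14 mm diameter, 18 mm long, about 22 g, jammed in the bore with its top 95 to 107 mm above the bench. Rubber strips in the bore wall hold it; sliding it takes about 7 to 13 N all the way.
- stand_exit (a point): Point on the stand's middle axis (the bore's is 7 mm off) at the height of the tube's open lower end, 67 mm above the bench; tube 21 mm outside, 68 mm long in all. The strips end 3 mm above it: the plug falls free when its top passes them, 70 mm above the bench less what the tube is pressed down.
- tube (a joint): How far the tube is pressed down on its rubber ring, in m: 0 at rest, grows downwards. It gives only under more than about 4 N, then 1 mm for every 2.2 N; about 13 N press it down 4 mm, 22 N press it down 8 mm, which is too far; it stops hard at 9.5 mm.
- pan (a joint): Round steel catch pan under the tube, 92 mm wide, 18 mm rim, floor 26 mm above the bench. Value: how far the sprung pan is pressed down, in m: 0 when empty; with the plug lying in it 2 to 5 mm; stop at 8 mm.
- jar_a: Bystander: clear glass culture jar with a metal lid, 68 mm in diameter, 100 mm high, standing; origin at the centre of its underside.
- jar_b: Bystander: green glass culture jar with a metal lid, 68 mm in diameter, 100 mm high, standing; origin at the centre of its underside.
- burner: Bystander: unlit glass spirit burner with a brass neck, 80 mm in diameter, 74 mm high; origin at the centre of its underside.
- beaker: Bystander: empty glass beaker, 72 mm in diameter, 85 mm high; origin at the centre of its underside.
- petri: Bystander: stack of three clear culture dishes, 90 mm in diameter, 41 mm high; origin at the centre of its underside.
- forceps: Bystander: steel forceps lying flat, 117 mm long, 6 mm high; x along them, origin near their middle, on the bench.
Mind the look-alikes: they are no part of the job. Of the things that look like the rod, the smallest one is meant.

How it is judged:
On the way, in this order (a step that is already met when the one before it is completed fails the run):
1. the rod's tip is inside the tube's bore, at least 20 mm below the mouth (z of rod in the frame of stand below 0.115 m and horizontal distance between rod and stand below 0.013 m), for 0.1 s.
2. the plug lies in the catch pan, pushed out with the rod still in the tube (z of rod in the frame of stand below 0.095 m and horizontal distance between rod and stand below 0.013 m and value of joint pan above 0.0015 m), for 0.2 s.
At the end, for the whole second after the job is handed in: The plug lies in the catch pan (pan pressed down more than 1.5 mm), the tube is back up within 1 mm of rest, and the rod stands released and at rest in the white block, its tip within 8 mm of the hole's axis and less than 13 mm above the bench, leaning less than 0.12 rad (value of joint pan above 0.0015 m and value of joint tube below 0.001 m and horizontal distance between rod and holder below 0.008 m and z of rod in the frame of holder below 0.013 m and angle between rod's own z axis and vertical below 0.12 rad and linear speed of rod below 0.02 m/s); the robot touches nothing.
It fails at once if the tube is pressed down more than 8 mm (about 22 N) (value of joint tube above 0.008 m).
It fails at once if a bystander is moved more than 30 mm or tipped by more than 0.5 rad (distance of any of jar_a, jar_b, burner, beaker, petri, forceps from where it was at the start of the episode above 0.03 m or angle between any of jar_a, jar_b, burner, beaker, petri, forceps's own z axis and vertical above 0.5 rad).
It also fails if it takes over 72 s, if anything falls off the work surface, if the arm or the gripper's body presses on something with over 40 N, if the wrist force passes 120 N, or if a joint passes its speed limit or range.

## Robot

A 6-joint arm with a two-finger parallel gripper is mounted at the origin on the work surface. World frame = base frame: x ahead of the robot, y to its left, z up, the work surface at z = 0. Lengths are in m, angles in rad, forces in N, time in s.
With the tool pointing down it reaches from about 0.4 to 0.825 m from the base axis. Payload 7 kg.
Tool frame: the origin (TCP) lies midway between the tips of the shut fingers; the grasp point (between the pads) lies 19 mm behind it; z points along the fingers, y is the direction in which the jaws open and shut (so a half turn about z gives the same grasp; the last joint's range is limited). The gripper opens to 88 mm and grips with 3 to 60 N. Pads are 19 mm wide; open, the fingers measure 130 mm over their backs; the gripper's body (78 mm by 193 mm) begins 47 mm behind the grasp point.
Start: joints at [-1.043, 0.359, 0.012, 0, -1.224, -0.288], TCP at [0.16, -0.656, 0.227] pointing down, gripper open.
Joint ranges: [-3.07, 3.07], [-1.43, 2.12], [-1.02, 1.25], [-3.03, 1.67], [-3.05, -0], [-3.03, 3.03]. Speed limits (rad/s): [2.39, 2.39, 3.01, 3.14, 3.14, 3.14].

## Interface

Orientations are given as [roll, pitch, yaw] about the fixed x, y, z axes, in that order (R = Rz(yaw) Ry(pitch) Rx(roll)).
In Python, from station import get_state, grab_frame, camera_info, job_done gives the robot as it stands. The module is installed in compiled form; this text tells all that it offers.
- The arm moves only by the shell command python3 -m inch 'ROWS' [FORCE]. ROWS is JSON, a list that holds one entry, the list of rows, each a list of 7 numbers: the shift along the tool's x, y, z normalised to -1 to 1, where 1 is 50 cm, then the turn, a rotation vector about the tool's x, y, z normalised to -1 to 1, where 1 is 180 degrees, then the closure, from 0 (fully open) to 1 (shut). A call has 1 to 20 rows; each row shifts and turns the commanded pose from where the row before left it, along the tool's axes as they then stand; what a row does not reach is not made up. A row lasts 1/10 s, in which the tool goes at most 50 mm and 8.59 degrees, less where a joint would pass 70% of its speed; a pose out of reach is approached as far as the arm can. A call with a number of a shift or a turn outside -1 to 1 is refused whole. A call with a gripper value outside its range is refused whole. The fingers move at their own pace and stop on an object; FORCE is the grip in N (left out, the last holds). Time passes only in rows, so rows that do not move let the fingers close. It gives the time, the measured TCP pose, the force and the opening at its end, in the units of the state.
- get_state(): the state, without advancing time (a new reading comes with each control period).
- grab_frame(name): name is "scene" or "top"; returns the picture (420x560x3 uint8, blue, green, red); there is no depth.
- camera_info(name): a dict with "vertical_fov" (degrees; the focal length in pixels is half the picture's height over the tangent of half this angle, whatever the lens; pixels are square), "cx", "cy" (the principal point, pixels), "R" (3x3) and "t" (3): a world point X has camera coordinates R X + t. Camera axes: x right, y down, z forward; pixel columns grow to the right and rows downward; lengths in m; the calibration is good to about 2 mm. A picture is of the moment at which its call begins. camera_info takes no time and is no camera call.
- job_done(): hands the job in, once; it reports no verdict.
The state is a dict: "t": time; "q": joint angles; "qd": joint speeds; "joint_efforts": joint torques, N m; "eef_pos": TCP position; "ee_rot": TCP orientation; "force": force on the tool from outside, world axes, zero at the start; "moment": the same for the moment, N m; "width": finger opening in m.
Only numpy, scipy, OpenCV 4.12 (cv2) and the standard library are available. Lean on these libraries where they do the work, as an engineer would, in place of code of your own. Each camera call takes 0.05 s, during which the arm holds its last target.

## Working session

There is one attempt and no reset: what is moved stays moved. The work goes in short steps, Python scripts to look and compute and a shell command to move; the robot and the scene stay as the last step left them, time stands still between calls to the robot, and variables do not carry over. Pictures are saved under pics/ and viewed, and the job is handed in when it is done.

```bash
mkdir -p pics; python3 - <<'E'
from station import *
import cv2
s=get_state();print(s)
for n in("scene","top"):
    cv2.imwrite(f"pics/{n}0.png",grab_frame(n));c=camera_info(n);print(n,c)
E
```

```text
{'t': 0.0, 'q': array([-1.04289281e+00,  3.59407702e-01,  1.10364021e-02, -3.69808953e-04,
       -1.22410559e+00, -2.88105012e-01]), 'qd': array([ 0.00052178, -0.00044273,  0.00039295,  0.00223829, -0.00060459,
        0.00128897]), 'joint_efforts': array([ 7.42756620e-04, -5.82722390e+01,  2.93063951e+01,  6.99760839e+00,
        6.91613270e-03, -1.00749439e-04]), 'eef_pos': array([ 0.16017547, -0.65519788,  0.22559592]), 'ee_rot': array([ 3.13988258e+00, -1.44244980e-04, -2.90191997e+00]), 'force': array([-0.05232163,  0.71145949, -0.21300868]), 'moment': array([-0.02975776, -0.02051567,  0.02518535]), 'width': 0.08741068745563128}
scene {'vertical_fov': 48.004207694321565, 'cx': 276.4713786675185, 'cy': 214.89463510572122, 'R': array([[ 0.6964583 ,  0.71754808,  0.00840217],
       [ 0.5378856 , -0.51425439, -0.66799813],
       [-0.47499992,  0.46975225, -0.74411552]]), 't': array([-0.4216123 , -0.27163082,  1.48771986])}
top {'vertical_fov': 42.5383200233893, 'cx': 265.38569646807827, 'cy': 207.02322362984953, 'R': array([[ 0.00208192, -0.99999127, -0.00362176],
       [-0.99125169, -0.00158574, -0.13197562],
       [ 0.13196873,  0.00386484, -0.99124635]]), 't': array([-0.00229488,  0.6230817 ,  1.31893079])}
```

View pics/scene0.png

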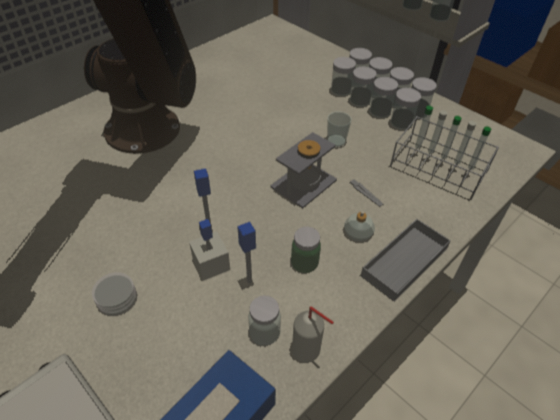

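View pics/top0.png

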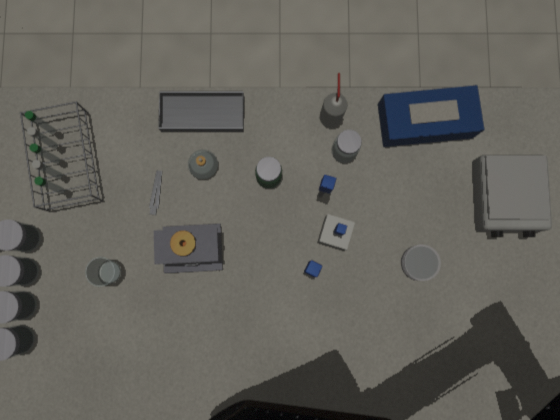

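The scene view has three blue-handled candidates: (203,182), (206,230) and (247,237). In the top view they are (313,269), (341,229) and (328,184). The one at (206,230)/(341,229) stands in the white block and looks smallest, so I'll confirm it in a crop and measure it.

```bash
cat > h.py <<'E'
import numpy as np,cv2
from station import *
def cam(n):
    c=camera_info(n);f=210/np.tan(np.radians(c['vertical_fov'])/2);return c,f
def ray(n,u,v):
    c,f=cam(n);R=np.array(c['R']);t=np.array(c['t'])
    return -R.T@t, R.T@np.array([(u-c['cx'])/f,(v-c['cy'])/f,1])
def onz(n,u,v,z):
    o,d=ray(n,u,v);return o+d*(z-o[2])/d[2]
def tri(a,b):
    o1,d1=ray("scene",*a);o2,d2=ray("top",*b)
    s=np.linalg.lstsq(np.c_[d1,-d2],o2-o1,rcond=None)[0]
    p,q=o1+s[0]*d1,o2+s[1]*d2;return (p+q)/2,np.linalg.norm(p-q)
def proj(n,X):
    c,f=cam(n);p=np.array(c['R'])@X+c['t'];return p[:2]/p[2]*f+[c['cx'],c['cy']]
E
python3 - <<'E'
from h import *
S=cv2.imread("pics/scene0.png");T=cv2.imread("pics/top0.png")
for n,I in(("scene",S),("top",T)):
    h=cv2.cvtColor(I,cv2.COLOR_BGR2HSV)
    for nm,lo,hi,a0 in(("blue",(105,120,40),(130,255,255),30),("brass",(8,120,90),(30,255,255),20),("white",(0,0,150),(180,40,255),150)):
        m=cv2.inRange(h,lo,hi)
        k,l,st,ce=cv2.connectedComponentsWithStats(m)
        for i in range(1,k):
            if a0<st[i,4]<2500:print(n,nm,st[i],ce[i].round(1))
a=cv2.resize(S[155:285,170:280],None,fx=3.5,fy=4*0.875,interpolation=cv2.INTER_CUBIC)
b=cv2.resize(T[160:290,290:380],None,fx=3.5,fy=3.5,interpolation=cv2.INTER_CUBIC)
cv2.imwrite("pics/crop1.png",np.hstack([a,b]))
a=cv2.resize(S[125:210,260:350],None,fx=4,fy=4,interpolation=cv2.INTER_CUBIC)
b=cv2.resize(T[210:295,145:235],None,fx=4,fy=4,interpolation=cv2.INTER_CUBIC)
cv2.imwrite("pics/crop2.png",np.hstack([a,b]))
E
```

```text
scene blue [195 169  12  10  89] [200.4 173.7]
scene blue [200 220  10   8  60] [204.6 223.6]
scene blue [239 223  15  13 125] [246.  228.8]
scene brass [298 141  22  14 244] [308.5 147.5]
scene brass [358 213   8   7  33] [361.5 216.3]
top blue [321 175  15  15 154] [327.8 182.2]
top blue [336 224  10  10  79] [340.5 228.6]
top blue [305 261  16  16 166] [312.8 268.5]
top brass [197 157   8   8  37] [200.8 161.1]
top brass [171 231  24  25 446] [182.5 242.9]
```

View pics/crop1.png

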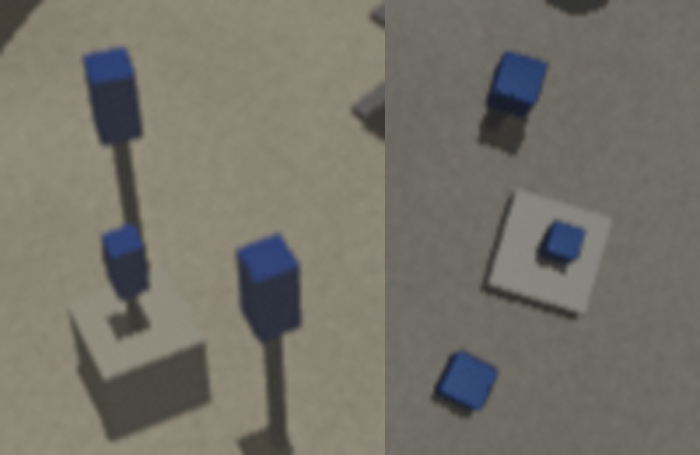

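View pics/crop2.png

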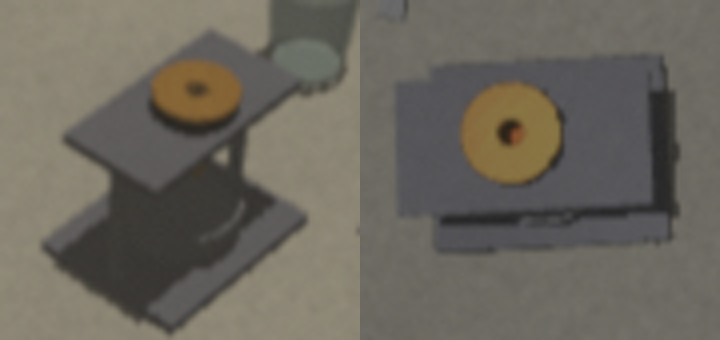

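The crop confirms it: the middle candidate, scene (206,230) and top (341,229), has the smallest handle and is the only one in the white block. The other two are larger and stand free on the bench. The brass flange is at scene (308,147) and top (182,243), lying left of the grey plate's middle.

```bash
python3 - <<'E'
from h import *
np.set_printoptions(precision=4,suppress=True)
S=cv2.imread("pics/scene0.png");T=cv2.imread("pics/top0.png")
# handle top face: bright blue
for n,I,box in(("scene",S,(195,215,218,245)),("top",T,(330,350,220,240))):
    h=cv2.cvtColor(I,cv2.COLOR_BGR2HSV);x0,x1,y0,y1=box
    m=np.zeros(h.shape[:2],np.uint8);m[y0:y1,x0:x1]=cv2.inRange(h,(105,110,90),(130,255,255))[y0:y1,x0:x1]
    p=cv2.findNonZero(m);mu=p.reshape(-1,2).mean(0);r=cv2.minAreaRect(p);print(n,mu,r,onz(n,*mu,.153))
    b=cv2.boxPoints(r);w=np.array([onz(n,*q,.153) for q in b]);d=np.diff(np.vstack([w,w[:1]]),axis=0);print(np.linalg.norm(d,axis=1),np.degrees(np.arctan2(d[:,1],d[:,0])))
print("tri handle",tri((204.6,223.6),(340.7,228.5)))
# block top
h=cv2.cvtColor(T,cv2.COLOR_BGR2HSV);g=cv2.cvtColor(T,cv2.COLOR_BGR2GRAY)
print(T[240,330],T[232,325],T[260,340])
m=np.zeros_like(g);m[205:255,310:365]=(g[205:255,310:365]>128)*255
m|=0
k,l,st,ce=cv2.connectedComponentsWithStats(m);print(st[1:])
i=1+np.argmax(st[1:,4]);c=cv2.findContours((l==i).astype(np.uint8),0,2)[0][0]
r=cv2.minAreaRect(cv2.convexHull(c));print(r)
w=np.array([onz("top",*q,.07) for q in cv2.boxPoints(r)]);d=np.diff(np.vstack([w,w[:1]]),axis=0)
print("block",w.mean(0),np.linalg.norm(d,axis=1),np.degrees(np.arctan2(d[:,1],d[:,0])))
# flange
for n,I in(("scene",S),("top",T)):
    m=cv2.inRange(cv2.cvtColor(I,cv2.COLOR_BGR2HSV),(8,110,60),(30,255,255))
    k,l,st,ce=cv2.connectedComponentsWithStats(m);i=1+np.argmax(st[1:,4])
    c=cv2.findContours((l==i).astype(np.uint8),0,2)[0][0];e=cv2.fitEllipse(c);M=cv2.moments(cv2.convexHull(c));print(n,e,M['m10']/M['m00'],M['m01']/M['m00'],onz(n,*e[0],.135),onz(n,*e[0],.133))
# plate
m=np.zeros_like(g);sub=g[215:285,145:235];print(T[228,210],T[228,165],T[268,200],T[290,190])
E
```

```text
scene [204.5714 223.5873] ((204.54310607910156, 223.76722717285156), (6.827935695648193, 9.322757720947266), 66.80140686035156) [ 0.5613 -0.1766  0.153 ]
[0.0206 0.0196 0.0204 0.0194] [  77.4004  -21.3808 -102.9811  159.3137]
top [340.9853 228.25  ] ((341.058837890625, 228.26470947265625), (8.00367546081543, 8.246211051940918), 14.03624439239502) [ 0.5593 -0.1755  0.153 ]
[0.0191 0.0183 0.0191 0.0183] [ -14.8039 -104.0688  165.089    75.9628]
tri handle (array([ 0.559 , -0.1752,  0.1499]), np.float64(0.00010920437310046291))
[129 136 136] [129 136 136] [ 99 106 109]
[[321 215  33  34 545]]
((336.97332763671875, 231.0854034423828), (27.679920196533203, 26.90440559387207), 17.35402488708496)
block [ 0.5601 -0.1769  0.07  ] [0.0665 0.0677 0.0664 0.0673] [ -17.9099 -107.4584  161.7268   72.6658]
scene ((518.5847778320312, 66.93865203857422), (46.710906982421875, 89.68712615966797), 115.57748413085938) 521.7357768052516 69.4006199854121 [0.7178 0.9608 0.135 ] [0.7167 0.9646 0.133 ]
top ((182.4034423828125, 242.76351928710938), (24.002361297607422, 24.092336654663086), 16.739944458007812) 182.2983026363308 242.80570603105812 [0.5264 0.1914 0.135 ] [0.5265 0.1917 0.133 ]
[90 86 87] [86 84 84] [90 87 87] [ 99 107 109]
```

```bash
python3 - <<'E'
from h import *
np.set_printoptions(precision=4,suppress=True)
S=cv2.imread("pics/scene0.png");T=cv2.imread("pics/top0.png")
h=cv2.cvtColor(S,cv2.COLOR_BGR2HSV);m=cv2.inRange(h,(8,120,90),(30,255,255));m[:,:290]=0;m[:,330:]=0;m[160:]=0
c=max(cv2.findContours(m,0,2)[0],key=len);e=cv2.fitEllipse(c);print(e,onz("scene",*e[0],.135))
print("tri",tri(e[0],(182.4,242.76)))
# bore: dark inside flange
for n,I,(x0,x1,y0,y1) in(("scene",S,(302,316,142,152)),("top",T,(177,188,237,248))):
    g=cv2.cvtColor(I,cv2.COLOR_BGR2GRAY)[y0:y1,x0:x1].astype(float);print(g.astype(int))
    w=np.clip(np.median(g)-15-g,0,None);yy,xx=np.mgrid[y0:y1,x0:x1]
    p=((w*xx).sum()/w.sum(),(w*yy).sum()/w.sum());print(n,p,onz(n,*p,.135))
# plate
h=cv2.cvtColor(T,cv2.COLOR_BGR2HSV);d=np.abs(T.astype(int)-[89,86,87]).max(2)<9
m=(d*255).astype(np.uint8);m[:215]=0;m[290:]=0;m[:,:145]=0;m[:,240:]=0
cv2.imwrite("pics/plate.png",cv2.resize(np.hstack([m[215:290,145:240],cv2.cvtColor(T,cv2.COLOR_BGR2GRAY)[215:290,145:240]]),None,fx=4,fy=4,interpolation=0))
E
```

```text
((308.44293212890625, 147.41616821289062), (14.063333511352539, 21.449783325195312), 94.17134857177734) [0.5278 0.1895 0.135 ]
tri (array([0.5264, 0.1915, 0.133 ]), np.float64(0.0005005450408317458))
[[103 104 104 106 105 103 105 106 106 104 102 102 102 102]
 [104 105 105 105 105 105 106 106 106 105 102 103 103 104]
 [105 107 107 105 104 102 102 104 103 105 104 104 104 104]
 [105 105 105 105  98  89  87  87  92  98 102 103 103 105]
 [105 106 105 103  88  76  72  68  73  84  98 103 103 105]
 [105 106 106 102  89  71  66  60  65  77  92 101 103 105]
 [105 106 106 105  97  83  72  70  76  86  95 102 104 105]
 [105 106 106 105 104  96  92  92  94 100 103 103 104 104]
 [105 106 106 105 105 104 102 102 105 106 106 103 104 104]
 [103 105 105 105 105 105 104 105 106 105 105 105 104 104]]
scene (np.float64(308.8215767634855), np.float64(146.9045643153527)) [0.5271 0.1917 0.135 ]
[[113 115 115 114 115 115 115 117 117 116 115]
 [114 114 114 114 114 114 115 115 116 116 115]
 [114 115 114 108 101  96  96 105 114 115 115]
 [114 114 107  88  65  55  59  78 101 115 115]
 [114 112  93  59  42  37  43  59  88 111 115]
 [115 109  75  45  38  44  66  78  94 106 115]
 [114 111  72  42  40  52  85  91  96 105 114]
 [117 112  87  49  39  55  87  92  97 111 115]
 [115 114 104  72  52  55  85  93 105 115 115]
 [116 115 112  98  90  87  99 106 112 115 115]
 [115 114 114 113 112 111 112 114 114 115 116]]
top (np.float64(181.50690846286702), np.float64(242.3929188255613)) [0.5273 0.1935 0.135 ]
```

View pics/plate.png

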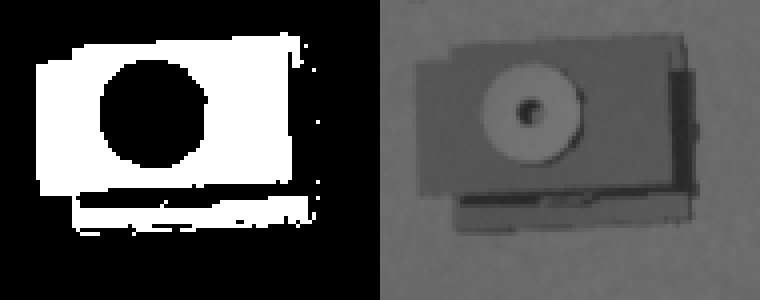

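```bash
python3 - <<'E'
from h import *
np.set_printoptions(precision=4,suppress=True)
S=cv2.imread("pics/scene0.png");T=cv2.imread("pics/top0.png")
print("A",tri((200.4,173.7),(312.8,268.0)));print("B",tri((246,228.8),(327.8,181.7)))
print("B'",tri((200.4,173.7),(327.8,182)))
for nm,p,z in(("jarb",(268,170),.1),("jara",(348,142),.1),("burner",(203,162),.07),("beaker",(109,271),.085),("petri",(421,262),.041)):print(nm,onz("top",*p,z))
p=[onz("top",*q,.12) for q in((154,231),(163,227),(217.5,224.5),(217.5,260.5),(155,263.5))];print(np.array(p))
y=get_state()["ee_rot"][2];print(y)
x=np.array([np.cos(y),np.sin(y)]);yy=np.array([np.sin(y),-np.cos(y)])
d=np.array([.5597,-.1757])-get_state()["eef_pos"][:2];print(d,d@x,d@yy)
E
```

```text
A (array([ 0.4669, -0.1074,  0.1923]), np.float64(0.002100920414440354))
B (array([ 0.6606, -0.1423,  0.1924]), np.float64(0.00043873250096610497))
B' (array([ 0.615 , -0.1578,  0.332 ]), np.float64(0.07443298612037338))
jarb [ 0.7062 -0.0075  0.1   ]
jara [ 0.7763 -0.2034  0.1   ]
burner [0.7324 0.1547 0.07  ]
beaker [0.4615 0.3743 0.085 ]
petri [ 0.4859 -0.3882  0.041 ]
[[0.5551 0.2615 0.12  ]
 [0.5646 0.2405 0.12  ]
 [0.5707 0.1117 0.12  ]
 [0.486  0.1105 0.12  ]
 [0.4787 0.2569 0.12  ]]
-2.901880034164364
[0.3995 0.4796] -0.5019493169968937 0.37100332351467746
```

```bash
python3 -m inch '[[[-0.067,0.0495,0,0,0,0,0],[-0.067,0.0495,0,0,0,0,0],[-0.067,0.0495,0,0,0,0,0],[-0.067,0.0495,0,0,0,0,0],[-0.067,0.0495,0,0,0,0,0],[-0.067,0.0495,0,0,0,0,0],[-0.067,0.0495,0,0,0,0,0],[-0.067,0.0495,0,0,0,0,0],[-0.067,0.0495,0,0,0,0,0],[-0.067,0.0495,0,0,0,0,0],[-0.067,0.0495,0,0,0,0,0],[-0.067,0.0495,0,0,0,0,0],[-0.067,0.0495,0,0,0,0,0],[-0.067,0.0495,0,0,0,0,0],[-0.067,0.0495,0,0,0,0,0],[0,0,0,0,0,0.04,0],[0,0,0,0,0,0.04,0],[0,0,0,0,0,0.04,0],[0,0,0,0,0,0.04,0],[0,0,0,0,0,0,0]]]' 30
cat >> h.py <<'E'
def togo(x,y,yawdeg=None):
    s=get_state();a=s["ee_rot"][2];d=np.array([x,y])-s["eef_pos"][:2]
    print("t",round(s["t"],2),"pos",s["eef_pos"].round(4),"yaw",round(np.degrees(a),2),"rp",s["ee_rot"][:2].round(4),"F",s["force"].round(2),"M",s["moment"].round(3),"w",round(s["width"],4))
    print("tool dx,dy norm",(d@[np.cos(a),np.sin(a)]/.5).round(4),(d@[np.sin(a),-np.cos(a)]/.5).round(4))
E
python3 -c "
from h import *
togo(.5597,-.1757)
cv2.imwrite('pics/top1.png',grab_frame('top'));cv2.imwrite('pics/s1.png',cv2.resize(grab_frame('scene')[100:300,100:320],None,fx=3,fy=3))"
```

```text
t: 2.1
eef_pos: [0.56, -0.1756, 0.2261]
ee_rot: [-3.142, -0.001, 2.877]
force: [-0.1, -0.4, 0.1]
width: 0.0875
t 2.1 pos [ 0.56   -0.1756  0.2261] yaw 164.84 rp [-3.1416e+00 -8.0000e-04] F [-0.13 -0.37  0.06] M [-0.043  0.035  0.019] w 0.0875
tool dx,dy norm 0.0005 -0.0004
```

View pics/s1.png

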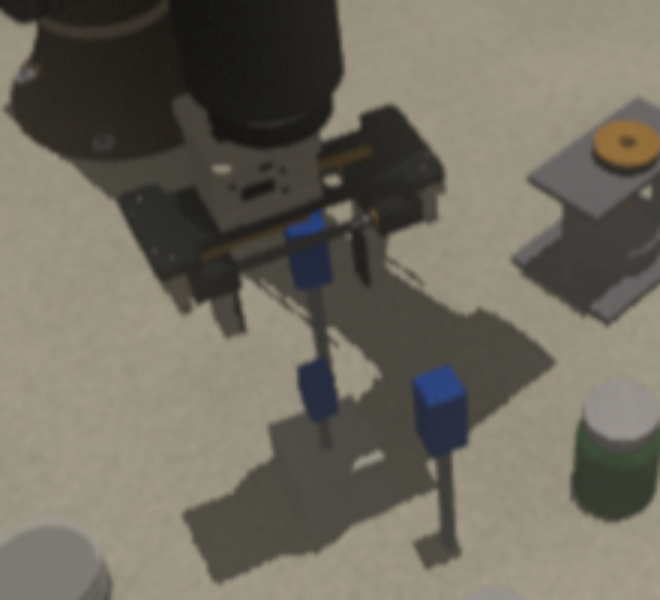

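Gripper hangs over the small handle (crop (318,385)); the large rods stand clear of the fingers. I'll descend and grip.

```bash
python3 -m inch '[[[0,0,0.0458,0,0,0,0],[0,0,0.0458,0,0,0,0],[0,0,0.0458,0,0,0,0],[0,0,0.0458,0,0,0,0],[0,0,0.0458,0,0,0,0],[0,0,0,0,0,0,0],[0,0,0,0,0,0,0]]]' 30
python3 -c "
from h import *
togo(.5597,-.1757)
cv2.imwrite('pics/s2.png',cv2.resize(grab_frame('scene')[100:300,100:320],None,fx=3,fy=3))"
```

```text
t: 2.9
eef_pos: [0.5603, -0.1759, 0.1123]
ee_rot: [-3.141, -0.001, 2.881]
force: [-0.4, -0.3, 0.5]
width: 0.0876
t 2.9 pos [ 0.5603 -0.1759  0.1123] yaw 165.05 rp [-3.141e+00 -6.000e-04] F [-0.42 -0.34  0.51] M [-0.068 -0.089 -0.032] w 0.0876
tool dx,dy norm 0.0012 0.0
```

View pics/s2.png

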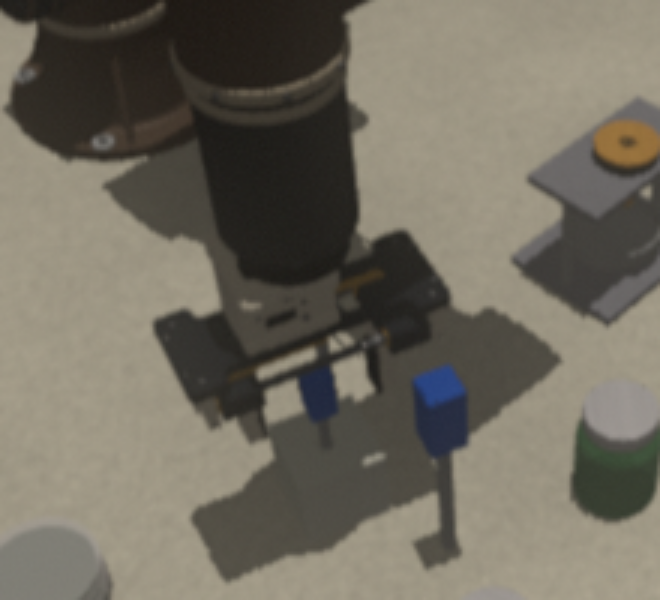

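The blue handle (crop (317,390)) is between the fingers at roughly mid-height, so I'll close.

```bash
python3 -m inch '[[[0,0,0,0,0,0,0.5],[0,0,0,0,0,0,0.7],[0,0,0,0,0,0,0.75],[0,0,0,0,0,0,0.8],[0,0,0,0,0,0,0.9],[0,0,0,0,0,0,1],[0,0,0,0,0,0,1],[0,0,0,0,0,0,1]]]' 40
python3 -c "
from h import *
togo(.5597,-.1757)"
```

```text
t: 3.75
eef_pos: [0.5602, -0.1757, 0.112]
ee_rot: [-3.142, -0.0, 2.879]
force: [0.7, -0.3, -0.7]
width: 0.0296
t 3.75 pos [ 0.5602 -0.1757  0.112 ] yaw 164.94 rp [-3.1415e+00 -1.0000e-04] F [ 0.67 -0.31 -0.75] M [-0.072 -0.011  0.03 ] w 0.0296
tool dx,dy norm 0.001 -0.0003
```

```bash
python3 -m inch '[[[0,0,0,0,0,0,1],[0,0,0,0,0,0,1],[0,0,0,0,0,0,1],[0,0,0,0,0,0,1]]]' 40
python3 -c "
from h import *
togo(.5597,-.1757)"
```

```text
t: 4.15
eef_pos: [0.5602, -0.1757, 0.112]
ee_rot: [-3.142, -0.0, 2.879]
force: [-0.1, -0.1, -1.1]
width: 0.0217
t 4.15 pos [ 0.5602 -0.1757  0.112 ] yaw 164.94 rp [-3.1416e+00 -1.0000e-04] F [-0.11 -0.08 -1.09] M [-0.136 -0.123  0.03 ] w 0.0217
tool dx,dy norm 0.001 -0.0003
```

```bash
python3 -m inch '[[[0,0,-0.03,0,0,0,1],[0,0,-0.03,0,0,0,1],[0,0,-0.05,0,0,0,1],[0,0,-0.05,0,0,0,1],[0,0,-0.05,0,0,0,1],[0,0,-0.05,0,0,0,1],[0,0,-0.05,0,0,0,1],[0,0,0,0,0,0,1],[0,0,0,0,0,0,1]]]' 40
python3 -c "
from h import *
togo(.5266,.1918)
cv2.imwrite('pics/s3.png',cv2.resize(grab_frame('scene')[50:250,100:320],None,fx=3,fy=3))
cv2.imwrite('pics/t3.png',cv2.resize(grab_frame('top')[150:350,230:450],None,fx=3,fy=3))"
```

```text
t: 5.05
eef_pos: [0.5602, -0.1755, 0.2672]
ee_rot: [3.141, 0.001, 2.879]
force: [-1.3, -0.2, -2.0]
width: 0.022
t 5.05 pos [ 0.5602 -0.1755  0.2672] yaw 164.93 rp [3.1409e+00 7.0000e-04] F [-1.32 -0.18 -1.99] M [-0.017  0.007 -0.01 ] w 0.022
tool dx,dy norm 0.2558 0.6919
```

View pics/s3.png

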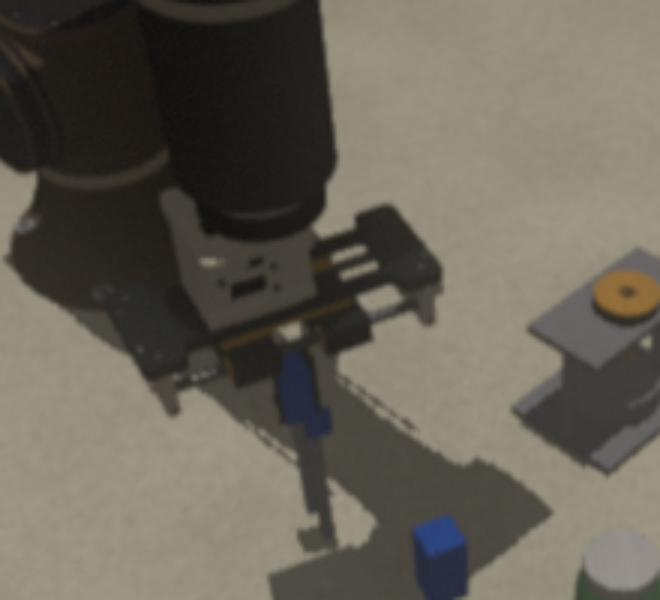

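View pics/t3.png

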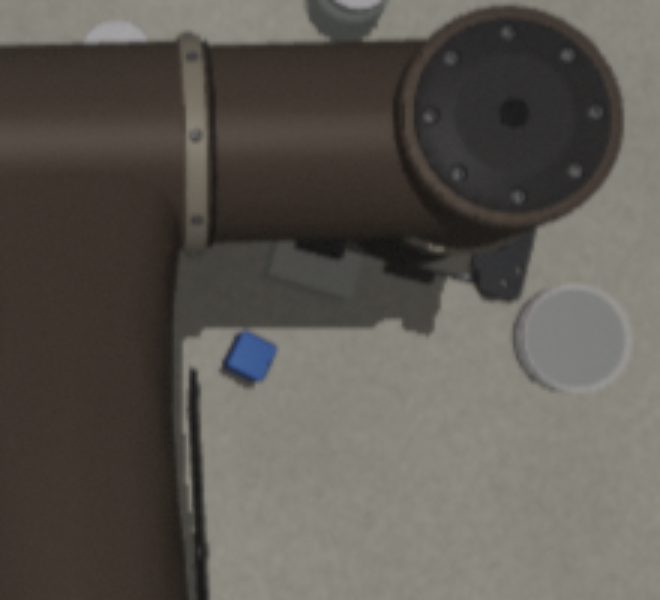

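```bash
python3 -c "
from h import *
print(proj('scene',np.array([.5602,-.1755,.163])), proj('scene',np.array([.5602,-.1755,.263])))"
python3 -m inch '[[[0.013,0.035,0,0,0,0,1],[0.026,0.07,0,0,0,0,1],[0.026,0.07,0,0,0,0,1],[0.026,0.07,0,0,0,0,1],[0.026,0.07,0,0,0,0,1],[0.026,0.07,0,0,0,0,1],[0.026,0.07,0,0,0,0,1],[0.026,0.07,0,0,0,0,1],[0.026,0.07,0,0,0,0,1],[0.022,0.06,0,0,0,0,1],[0.013,0.035,0,0,0,0,1],[0,0,0,0,0,0,1],[0,0,0,0,0,0,1],[0,0,0,0,0,0,1]]]' 40
python3 -c "
from h import *
togo(.5266,.1918)
S=grab_frame('scene');cv2.imwrite('pics/s4f.png',S);cv2.imwrite('pics/s4.png',cv2.resize(S[90:190,240:380],None,fx=5,fy=5,interpolation=cv2.INTER_CUBIC))
cv2.imwrite('pics/t4.png',cv2.resize(grab_frame('top')[170:320,100:260],None,fx=4,fy=4))"
```

```text
[204.18410691 220.01937311] [198.90287309 187.03210323]
t: 6.55
eef_pos: [0.5262, 0.1898, 0.2667]
ee_rot: [-3.141, -0.001, 2.878]
force: [0.0, -0.0, -1.1]
width: 0.0222
t 6.55 pos [0.5262 0.1898 0.2667] yaw 164.9 rp [-3.1408e+00 -5.0000e-04] F [ 0.04 -0.03 -1.14] M [-0.035 -0.056  0.037] w 0.0222
tool dx,dy norm 0.0003 0.0041
```

View pics/s4.png

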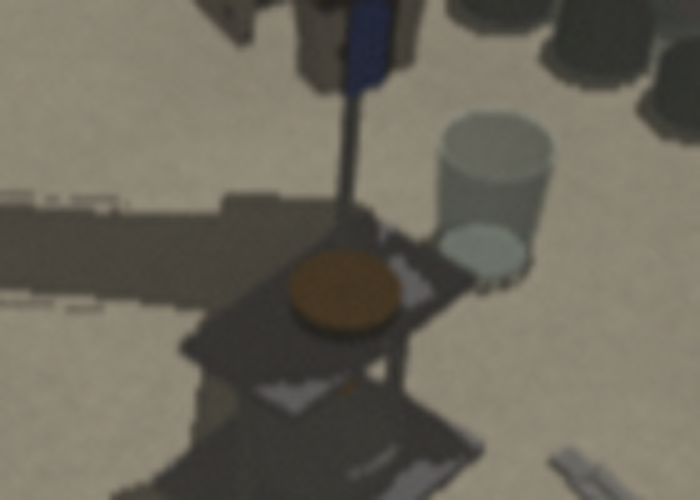

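View pics/t4.png

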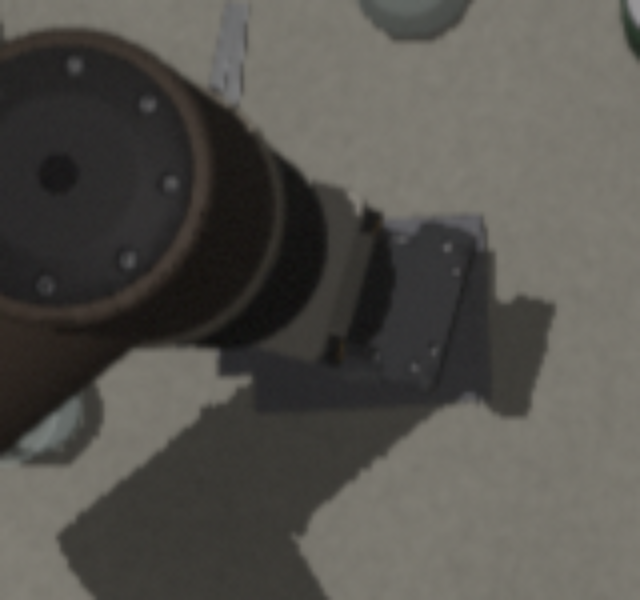

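```bash
python3 - <<'E'
from h import *
S=cv2.imread("pics/s4f.png")
for z in(.163,.263,.18,.2,.22,.24):print(z,proj('scene',np.array([.5262,.1898,z])))
g=cv2.cvtColor(S,cv2.COLOR_BGR2GRAY)
for r in range(110,135,3):
    a=g[r,295:325].astype(int);w=np.clip(np.median(a)-12-a,0,None);print(r,(w*np.arange(295,325)).sum()/max(w.sum(),1),a[8:22])
E
python3 -m inch '[[[0,0.004,0.006,0,0,0,1],[0,0,0.012,0,0,0,1],[0,0,0.012,0,0,0,1],[0,0,0.006,0,0,0,1],[0,0,0,0,0,0,1],[0,0,0,0,0,0,1]]]' 40
python3 -c "
from h import *
togo(.5266,.1918)
S=grab_frame('scene');cv2.imwrite('pics/s5f.png',S);cv2.imwrite('pics/s5.png',cv2.convertScaleAbs(cv2.resize(S[90:190,260:360],None,fx=6,fy=6,interpolation=cv2.INTER_CUBIC),alpha=1.8))"
```

```text
0.163 [308.71392972 138.58181985]
0.263 [311.18511489 105.71254658]
0.18 [309.11228243 133.28332415]
0.2 [309.59188496 126.90412327]
0.22 [310.08375953 120.36169177]
0.24 [310.58838327 113.64968336]
110 310.00477326968974 [131 131 131 132 127 104  65  50  66 103 127 133 132 132]
113 309.75555555555553 [134 133 133 133 125  89  58  52  71 110 130 132 131 130]
116 309.53521126760563 [135 135 135 136 128  86  54  54  81 126 136 133 132 134]
119 309.4147465437788 [136 135 135 137 125  78  51  58  88 127 135 136 138 137]
122 309.12785388127855 [138 139 138 133 112  71  52  65 101 132 137 136 136 136]
125 308.8317757009346 [134 135 137 130 101  65  52  73 115 134 137 136 136 138]
128 308.08910891089107 [132 132 133 125  88  60  55  82 129 138 137 136 135 134]
131 308.5 [ 66  68  68  66  59  55  55  61  71  83 100 112 131 134]
134 311.25 [ 68  68  68  65  59  55  53  52  52  50  51  55  76 103]
t: 7.25
eef_pos: [0.5268, 0.1926, 0.249]
ee_rot: [-3.141, 0.0, 2.879]
force: [-1.4, -0.1, -1.2]
width: 0.0219
t 7.25 pos [0.5268 0.1926 0.249 ] yaw 164.94 rp [-3.1414  0.    ] F [-1.4  -0.05 -1.16] M [-0.048 -0.099  0.075] w 0.0219
tool dx,dy norm -0.0 -0.0017
```

View pics/s5.png

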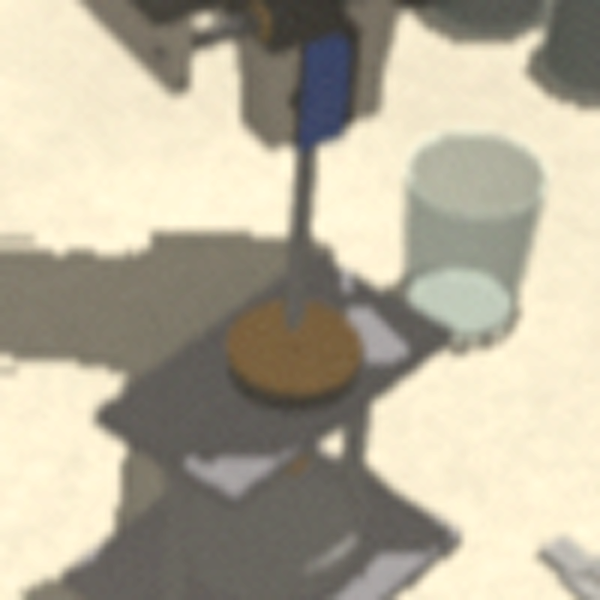

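The tip sits at crop (294,332), i.e. (309,145), directly above the bore at (308.6,147). I'll feel downward 14 mm, which presses the tube at most about 4 mm if I miss.

```bash
python3 -m inch '[[[0,0,0.007,0,0,0,1],[0,0,0.007,0,0,0,1],[0,0,0.007,0,0,0,1],[0,0,0.006,0,0,0,1],[0,0,0,0,0,0,1],[0,0,0,0,0,0,1]]]' 40
python3 -c "
from h import *
togo(.5266,.1918)
S=grab_frame('scene');cv2.imwrite('pics/s6f.png',S);cv2.imwrite('pics/s6.png',cv2.convertScaleAbs(cv2.resize(S[90:190,260:360],None,fx=6,fy=6,interpolation=cv2.INTER_CUBIC),alpha=1.8))"
```

```text
t: 7.9
eef_pos: [0.5268, 0.1926, 0.2355]
ee_rot: [-3.141, -0.0, 2.879]
force: [-0.1, -0.1, -1.0]
width: 0.0216
t 7.9 pos [0.5268 0.1926 0.2355] yaw 164.94 rp [-3.1414e+00 -1.0000e-04] F [-0.15 -0.07 -0.98] M [-0.03  -0.039 -0.   ] w 0.0216
tool dx,dy norm -0.0 -0.0017
```

View pics/s6.png

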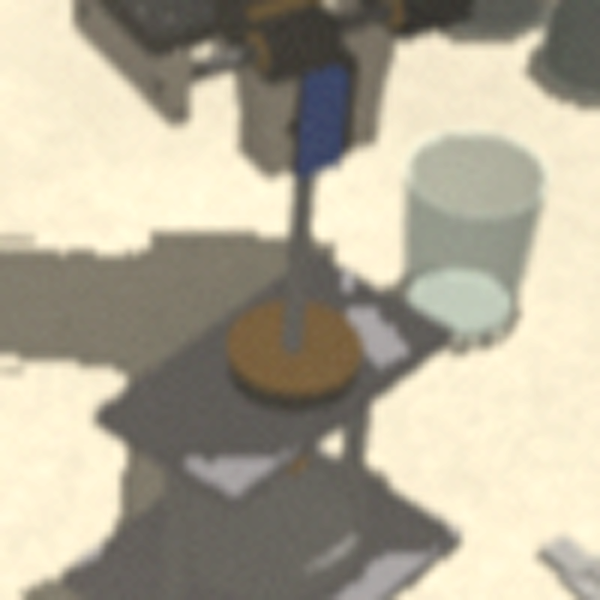

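No contact force at TCP 0.2355, and the shaft meets the flange at its middle (crop (292,350)), so the tip is entering. Next I'll go 10 mm further.

```bash
python3 -m inch '[[[0,0,0.005,0,0,0,1],[0,0,0.005,0,0,0,1],[0,0,0.005,0,0,0,1],[0,0,0.005,0,0,0,1],[0,0,0,0,0,0,1]]]' 40
python3 -c "
from h import *
togo(.5266,.1918)"
```

```text
t: 8.45
eef_pos: [0.5266, 0.1925, 0.225]
ee_rot: [-3.141, -0.001, 2.879]
force: [-0.9, -0.1, -1.3]
width: 0.0217
t 8.45 pos [0.5266 0.1925 0.225 ] yaw 164.93 rp [-3.141e+00 -6.000e-04] F [-0.87 -0.12 -1.25] M [-0.105  0.033 -0.017] w 0.0217
tool dx,dy norm -0.0004 -0.0013
```

```bash
python3 -m inch '[[[0,0,0.006,0,0,0,1],[0,0,0.006,0,0,0,1],[0,0,0.006,0,0,0,1],[0,0,0.006,0,0,0,1],[0,0,0,0,0,0,1],[0,0,0,0,0,0,1]]]' 40
python3 -c "
from h import *
togo(.5266,.1918)"
```

```text
t: 9.05
eef_pos: [0.5268, 0.1926, 0.2135]
ee_rot: [-3.141, -0.0, 2.879]
force: [0.1, 0.1, -1.3]
width: 0.0219
t 9.05 pos [0.5268 0.1926 0.2135] yaw 164.94 rp [-3.1415 -0.    ] F [ 0.14  0.06 -1.3 ] M [-0.019  0.034  0.004] w 0.0219
tool dx,dy norm -0.0 -0.0017
```

```bash
python3 -m inch '[[[0,0,0.003,0,0,0,1],[0,0,0.003,0,0,0,1],[0,0,0.003,0,0,0,1],[0,0,0.003,0,0,0,1],[0,0,0.003,0,0,0,1]]]' 40; python3 -c "
from h import *
togo(.5266,.1918)"
```

```text
t: 9.55
eef_pos: [0.5268, 0.1926, 0.2059]
ee_rot: [-3.142, -0.0, 2.879]
force: [0.4, -0.3, -1.6]
width: 0.0217
t 9.55 pos [0.5268 0.1926 0.2059] yaw 164.94 rp [-3.1416 -0.    ] F [ 0.38 -0.27 -1.64] M [-0.02  -0.015  0.04 ] w 0.0217
tool dx,dy norm -0.0001 -0.0017
```

```bash
python3 -m inch '[[[0,0,0.003,0,0,0,1],[0,0,0.003,0,0,0,1],[0,0,0.003,0,0,0,1],[0,0,0.003,0,0,0,1]]]' 40; python3 -c "
from h import *
togo(.5266,.1918)"
```

```text
t: 9.95
eef_pos: [0.527, 0.1927, 0.2006]
ee_rot: [3.141, 0.001, 2.879]
force: [-2.2, -0.5, 6.2]
width: 0.0217
t 9.95 pos [0.527  0.1927 0.2006] yaw 164.95 rp [3.1414e+00 6.0000e-04] F [-2.18 -0.55  6.21] M [-0.236  0.947 -0.029] w 0.0217
tool dx,dy norm 0.0004 -0.0019
```

```bash
python3 -m inch '[[[0,0,0.003,0,0,0,1],[0,0,0.003,0,0,0,1],[0,0,0,0,0,0,1]]]' 40; python3 -c "
from h import *
togo(.5266,.1918)
S=grab_frame('scene');cv2.imwrite('pics/s7.png',cv2.convertScaleAbs(cv2.resize(S[90:190,260:360],None,fx=6,fy=6,interpolation=cv2.INTER_CUBIC),alpha=1.8))"
```

```text
t: 10.25
eef_pos: [0.5274, 0.1928, 0.1983]
ee_rot: [3.141, 0.002, 2.879]
force: [-1.9, -0.5, 7.9]
width: 0.0219
t 10.25 pos [0.5274 0.1928 0.1983] yaw 164.97 rp [3.1407e+00 1.6000e-03] F [-1.91 -0.52  7.85] M [-0.287  1.06   0.011] w 0.0219
tool dx,dy norm 0.001 -0.0023
```

View pics/s7.png

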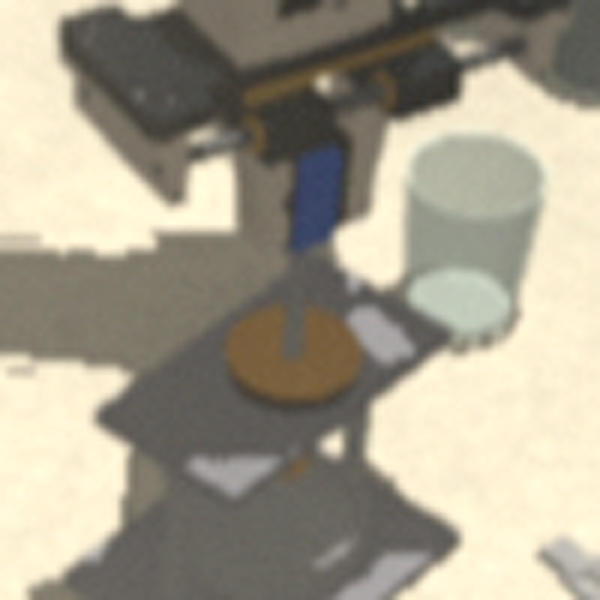

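```bash
python3 -m inch '[[[0.002,0,0.003,0,0,0,1],[0,0,0.004,0,0,0,1],[0,0,0.004,0,0,0,1]]]' 40; python3 -c "
from h import *
togo(.5266,.1918)"
```

```text
t: 10.6
eef_pos: [0.527, 0.193, 0.1934]
ee_rot: [3.14, 0.003, 2.879]
force: [-0.8, -1.1, 9.8]
width: 0.022
t 10.6 pos [0.527  0.193  0.1934] yaw 164.98 rp [3.1403e+00 2.8000e-03] F [-0.77 -1.06  9.77] M [-0.645  0.642  0.011] w 0.022
tool dx,dy norm 0.0001 -0.0025
```

```bash
python3 -m inch '[[[0,-0.002,0.004,0,0,0,1],[0,0,0.004,0,0,0,1],[0,0,0.004,0,0,0,1]]]' 40; python3 -c "
from h import *
togo(.5266,.1918)"
```

```text
t: 10.9
eef_pos: [0.527, 0.1925, 0.1875]
ee_rot: [3.139, 0.003, 2.879]
force: [-1.3, 0.0, 10.3]
width: 0.0219
t 10.9 pos [0.527  0.1925 0.1875] yaw 164.98 rp [3.1392 0.0032] F [-1.29  0.   10.3 ] M [-0.056  0.408 -0.015] w 0.0219
tool dx,dy norm 0.0004 -0.0016
```

```bash
python3 -m inch '[[[0.001,0,0.004,0,0,0,1],[0,0,0.004,0,0,0,1],[0,0,0.004,0,0,0,1],[0,0,0.004,0,0,0,1]]]' 40; python3 -c "
from h import *
togo(.5266,.1918)"
```

```text
t: 11.3
eef_pos: [0.5267, 0.1927, 0.1795]
ee_rot: [3.139, 0.003, 2.88]
force: [0.4, 0.0, 9.3]
width: 0.0218
t 11.3 pos [0.5267 0.1927 0.1795] yaw 164.99 rp [3.1391 0.0034] F [0.35 0.02 9.29] M [-0.173  0.122  0.002] w 0.0218
tool dx,dy norm -0.0003 -0.0018
```

```bash
python3 -m inch '[[[0,0,0.004,0,0,0,1],[0,0,0.004,0,0,0,1],[0,0,0.004,0,0,0,1]]]' 40; python3 -c "
from h import *
togo(.5266,.1918)"
python3 -m inch '[[[0,0,0.004,0,0,0,1],[0,0,0.004,0,0,0,1],[0,0,0.003,0,0,0,1]]]' 40; python3 -c "
from h import *
togo(.5266,.1918)"
```

```text
t: 11.6
eef_pos: [0.5266, 0.1927, 0.1734]
ee_rot: [3.139, 0.003, 2.88]
force: [-0.2, 0.1, 8.3]
width: 0.0218
t 11.6 pos [0.5266 0.1927 0.1734] yaw 164.98 rp [3.1392 0.0033] F [-0.21  0.07  8.32] M [-0.145  0.132 -0.001] w 0.0218
tool dx,dy norm -0.0004 -0.0018
t: 11.9
eef_pos: [0.5254, 0.1925, 0.1659]
ee_rot: [3.141, 0.0, 2.879]
force: [1.3, 1.1, -0.6]
width: 0.0221
t 11.9 pos [0.5254 0.1925 0.1659] yaw 164.94 rp [3.1407e+00 5.0000e-04] F [ 1.27  1.07 -0.63] M [ 0.472 -0.529  0.   ] w 0.0221
tool dx,dy norm -0.0027 -0.0006
```

The axial force dropped to the free weight, so the plug has left. I'll hold for the settling time and look.

```bash
python3 -m inch '[[[0,0,0,0,0,0,1],[0,0,0,0,0,0,1],[0,0,0,0,0,0,1],[0,0,0,0,0,0,1],[0,0,0,0,0,0,1],[0,0,0,0,0,0,1],[0,0,0,0,0,0,1],[0,0,0,0,0,0,1]]]' 40; python3 -c "
from h import *
togo(.5266,.1918)
S=grab_frame('scene');cv2.imwrite('pics/s8.png',cv2.convertScaleAbs(cv2.resize(S[110:210,260:360],None,fx=6,fy=6,interpolation=cv2.INTER_CUBIC),alpha=2.2))"
```

```text
t: 12.7
eef_pos: [0.5251, 0.1922, 0.1661]
ee_rot: [3.141, 0.0, 2.879]
force: [2.7, 4.4, -3.4]
width: 0.0219
t 12.7 pos [0.5251 0.1922 0.1661] yaw 164.94 rp [3.1413e+00 1.0000e-04] F [ 2.67  4.4  -3.4 ] M [ 1.415 -1.185  0.036] w 0.0219
tool dx,dy norm -0.003 -0.0
```

View pics/s8.png

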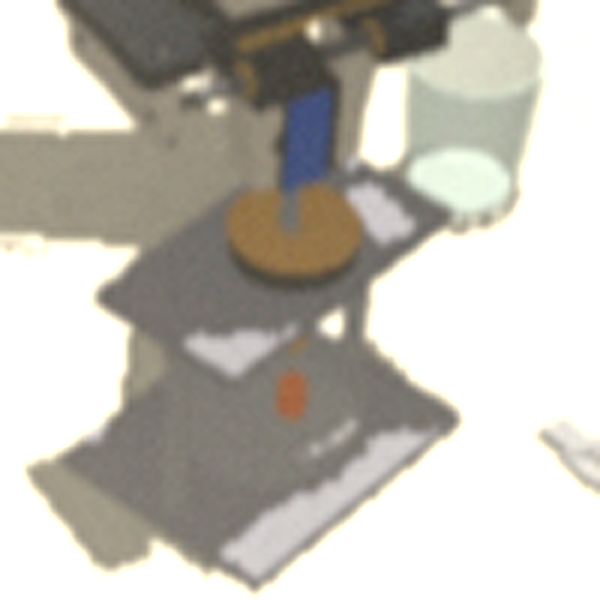

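The orange plug is in the catch pan at crop (291,395), and the tube is back up. The side force of about (+2.7,+4.4) N means the rod leans on the bore wall, so I'll ease off towards +x/+y and then withdraw.

```bash
python3 -m inch '[[[-0.002,0.004,0,0,0,0,1],[0,0,0,0,0,0,1],[0,0,-0.01,0,0,0,1],[0,0,-0.01,0,0,0,1]]]' 40; python3 -c "
from h import *
togo(.5266,.1918)"
```

```text
t: 13.15
eef_pos: [0.5262, 0.1932, 0.1763]
ee_rot: [-3.14, -0.001, 2.879]
force: [0.2, 0.1, -1.0]
width: 0.0219
t 13.15 pos [0.5262 0.1932 0.1763] yaw 164.93 rp [-3.1404e+00 -6.0000e-04] F [ 0.2   0.09 -0.99] M [-0.021 -0.028  0.014] w 0.0219
tool dx,dy norm -0.0015 -0.0026
```

```bash
python3 -m inch '[[[0,0,-0.02,0,0,0,1],[0,0,-0.02,0,0,0,1],[0,0,-0.02,0,0,0,1],[0,0,-0.02,0,0,0,1],[0,0,-0.03,0,0,0,1],[0,0,-0.03,0,0,0,1],[0,0,-0.03,0,0,0,1],[0,0,-0.02,0,0,0,1],[0,0,0,0,0,0,1],[0,0,0,0,0,0,1]]]' 40; python3 -c "
from h import *
togo(.5602,-.1757)
S=grab_frame('scene');cv2.imwrite('pics/s9f.png',S);cv2.imwrite('pics/s9.png',cv2.convertScaleAbs(cv2.resize(S[80:200,250:370],None,fx=5,fy=5,interpolation=cv2.INTER_CUBIC),alpha=2))"
```

```text
t: 14.15
eef_pos: [0.5264, 0.1937, 0.2708]
ee_rot: [3.141, -0.0, 2.879]
force: [0.3, -0.6, -1.9]
width: 0.0218
t 14.15 pos [0.5264 0.1937 0.2708] yaw 164.94 rp [ 3.1414e+00 -3.0000e-04] F [ 0.29 -0.6  -1.92] M [-0.067  0.011 -0.043] w 0.0218
tool dx,dy norm -0.2574 -0.6959
```

View pics/s9.png

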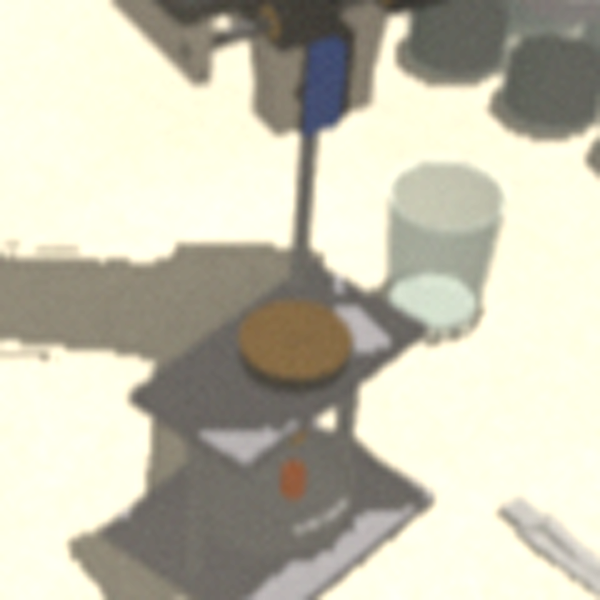

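```bash
python3 - <<'E'
from h import *
def shaft(f,x0,y0,z0):
    g=cv2.cvtColor(cv2.imread(f),cv2.COLOR_BGR2GRAY)
    out=[]
    for zz in np.arange(.012,.05,.006):
        u,v=proj('scene',np.array([x0,y0,z0-.019+zz-.03+.0]))
        r=int(round(v));a=g[r,int(u)-12:int(u)+13].astype(float);w=np.clip(np.median(a)-20-a,0,None)
        if w.sum()>0: out.append((r,round((w*np.arange(int(u)-12,int(u)+13)).sum()/w.sum()-u,2)))
    print(f,out)
shaft('pics/s4f.png',.5262,.1898,.2667);shaft('pics/s9f.png',.5264,.1937,.2708)
E
python3 -m inch '[[[-0.013,-0.035,0,0,0,0,1],[-0.026,-0.07,0,0,0,0,1],[-0.026,-0.07,0,0,0,0,1],[-0.026,-0.07,0,0,0,0,1],[-0.026,-0.07,0,0,0,0,1],[-0.026,-0.07,0,0,0,0,1],[-0.026,-0.07,0,0,0,0,1],[-0.026,-0.07,0,0,0,0,1],[-0.026,-0.07,0,0,0,0,1],[-0.024,-0.065,0,0,0,0,1],[-0.013,-0.035,0,0,0,0,1],[0,0,0,0,0,0,1],[0,0,0,0,0,0,1],[0,0,0,0,0,0,1]]]' 40
python3 -c "
from h import *
togo(.5602,-.1757)
S=grab_frame('scene');cv2.imwrite('pics/s10f.png',S);cv2.imwrite('pics/s10.png',cv2.convertScaleAbs(cv2.resize(S[160:280,150:270],None,fx=5,fy=5,interpolation=cv2.INTER_CUBIC),alpha=2))"
```

```text
pics/s4f.png [(117, np.float64(-0.82)), (115, np.float64(-0.92)), (113, np.float64(-0.94)), (111, np.float64(-0.92)), (109, np.float64(-0.93)), (107, np.float64(-1.02)), (105, np.float64(0.83))]
pics/s9f.png [(115, np.float64(-0.95)), (113, np.float64(-0.92)), (111, np.float64(-0.87)), (109, np.float64(-0.8)), (107, np.float64(-0.85)), (105, np.float64(-1.17)), (103, np.float64(0.53))]
t: 15.6
eef_pos: [0.5605, -0.175, 0.2707]
ee_rot: [3.142, -0.001, 2.879]
force: [0.4, -0.8, -0.8]
width: 0.0218
t 15.6 pos [ 0.5605 -0.175   0.2707] yaw 164.95 rp [ 3.1416e+00 -6.0000e-04] F [ 0.42 -0.81 -0.82] M [ 0.007 -0.01   0.02 ] w 0.0218
tool dx,dy norm 0.0002 -0.0015
```

View pics/s10.png

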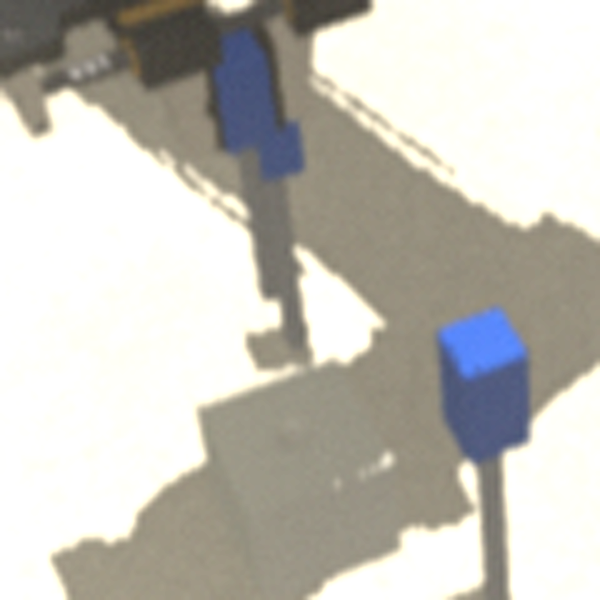

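The rod is over the block with its tip at crop (271,296), i.e. (204.2,219.2). The block's hole shows faintly at crop (290,435), i.e. (208,247).

```bash
python3 - <<'E'
from h import *
np.set_printoptions(precision=4,suppress=True)
S=cv2.imread("pics/s10f.png");g=cv2.cvtColor(S,cv2.COLOR_BGR2GRAY).astype(float)
print(g[240:255,198:220].astype(int))
a=g[241:254,200:217];w=np.clip(np.median(a)-4-a,0,None);yy,xx=np.mgrid[241:254,200:217]
p=(w*xx).sum()/w.sum(),(w*yy).sum()/w.sum();print(p,onz("scene",*p,.07))
print("pred hole",proj("scene",np.array([.5602,-.1757,.07])),"pred tip",proj("scene",np.array([.5605,-.175,.1667])))
print(g[205:226,196:214].astype(int))
E
```

```text
[[74 73 75 76 76 75 74 75 75 75 75 74 75 74 74 74 74 73 74 74 73 74]
 [76 75 75 76 75 76 75 75 74 74 75 75 74 75 75 74 74 74 75 74 74 74]
 [76 75 75 76 75 75 75 74 75 76 75 75 74 73 74 74 75 74 74 74 74 73]
 [76 77 75 75 75 75 75 75 74 76 77 76 76 76 74 75 75 74 74 74 74 74]
 [76 76 75 75 75 76 76 76 76 78 79 78 75 76 74 74 74 73 75 74 74 72]
 [75 76 75 76 75 75 74 74 76 77 78 78 76 75 75 76 74 75 75 75 73 73]
 [76 77 75 76 76 75 75 74 74 75 73 75 75 74 73 74 75 76 74 74 74 74]
 [76 75 76 76 76 75 74 72 71 73 74 74 74 73 73 74 74 75 74 74 74 74]
 [75 76 76 76 76 75 75 72 71 71 72 73 73 73 75 75 74 76 73 75 74 75]
 [76 76 75 76 75 75 74 73 72 72 72 73 74 73 74 75 73 75 75 76 74 74]
 [77 77 75 74 75 75 75 74 73 73 73 75 73 74 74 77 74 74 74 74 74 75]
 [76 76 76 76 75 76 75 76 75 76 76 75 74 75 75 74 75 77 75 74 74 74]
 [76 77 75 76 77 76 76 75 76 75 75 75 74 75 74 75 75 76 74 75 76 74]
 [77 76 76 76 75 76 75 75 74 74 75 75 75 73 75 75 75 75 75 74 74 74]
 [76 76 76 76 76 75 74 75 75 75 75 75 74 76 75 73 74 75 75 75 74 74]]
(np.float64(nan), np.float64(nan)) [nan nan nan]
pred hole [208.
[... 988 characters left out ...]
9  58  59  80 127 147 147 148]
 [144 144 143 144 143 125  82  59  57  59  58  60  58  73 113 140 146 146]
 [142 142 142 145 145 135 102  77  76  74  63  57  58  68 104 138 144 144]
 [144 141 141 144 146 142 125 116 116 103  72  58  56  65  97 136 146 146]
 [144 141 141 143 145 143 139 138 139 126  80  58  57  61  94 137 149 149]
 [142 143 142 143 144 142 141 142 145 134  85  58  57  61  90 138 149 149]
 [144 144 143 142 142 141 140 141 145 135  89  59  57  58  84 131 146 148]
 [143 143 141 141 143 144 142 138 138 130  88  60  59  58  72 113 141 146]
 [143 141 139 135 137 138 133 118 112 106  76  60  57  58  61  96 139 147]]<stdin>:6: RuntimeWarning: invalid value encountered in scalar divide
```

Hole and tip match the predictions within about 1 px. I'll go down to just above the block, then feel in.

```bash
python3 -m inch '[[[0,-0.0015,-0.0,0,0,0,1],[0,0,0.03,0,0,0,1],[0,0,0.04,0,0,0,1],[0,0,0.04,0,0,0,1],[0,0,0.04,0,0,0,1],[0,0,0.03,0,0,0,1],[0,0,0,0,0,0,1],[0,0,0.006,0,0,0,1],[0,0,0.006,0,0,0,1],[0,0,0.006,0,0,0,1],[0,0,0,0,0,0,1]]]' 40
python3 -c "
from h import *
togo(.5602,-.1757)"
```

```text
t: 16.75
eef_pos: [0.5606, -0.176, 0.1721]
ee_rot: [3.141, 0.0, 2.879]
force: [0.1, 0.8, -0.7]
width: 0.0218
t 16.75 pos [ 0.5606 -0.176   0.1721] yaw 164.94 rp [3.1415e+00 1.0000e-04] F [ 0.11  0.8  -0.65] M [-0.031 -0.045 -0.004] w 0.0218
tool dx,dy norm 0.001 0.0003
```

```bash
python3 -m inch '[[[0,0,0.004,0,0,0,1],[0,0,0.004,0,0,0,1],[0,0,0.004,0,0,0,1],[0,0,0,0,0,0,1]]]' 40
python3 -c "
from h import *
togo(.5602,-.1757)"
```

```text
t: 17.15
eef_pos: [0.5605, -0.1761, 0.1657]
ee_rot: [-3.141, -0.001, 2.879]
force: [0.9, -0.8, -1.7]
width: 0.0217
t 17.15 pos [ 0.5605 -0.1761  0.1657] yaw 164.93 rp [-3.1415e+00 -5.0000e-04] F [ 0.93 -0.84 -1.73] M [-0.024  0.025 -0.035] w 0.0217
tool dx,dy norm 0.0007 0.0006
```

In the hole without contact. I'll lower the rest to TCP about 0.114.

```bash
python3 -m inch '[[[0,0,0.01,0,0,0,1],[0,0,0.015,0,0,0,1],[0,0,0.015,0,0,0,1],[0,0,0.015,0,0,0,1],[0,0,0.015,0,0,0,1],[0,0,0.015,0,0,0,1],[0,0,0.01,0,0,0,1],[0,0,0.006,0,0,0,1],[0,0,0,0,0,0,1],[0,0,0,0,0,0,1]]]' 40
python3 -c "
from h import *
togo(.5602,-.1757)"
```

```text
t: 18.15
eef_pos: [0.5608, -0.1761, 0.1157]
ee_rot: [-3.142, 0.0, 2.879]
force: [0.7, -0.2, -0.7]
width: 0.0219
t 18.15 pos [ 0.5608 -0.1761  0.1157] yaw 164.95 rp [-3.1416e+00  3.0000e-04] F [ 0.7  -0.18 -0.69] M [-0.006 -0.018 -0.057] w 0.0219
tool dx,dy norm 0.0014 0.0005
```

```bash
python3 -m inch '[[[0,0,0.002,0,0,0,1],[0,0,0.002,0,0,0,1],[0,0,0.002,0,0,0,1],[0,0,0.0015,0,0,0,1],[0,0,0,0,0,0,1]]]' 40
python3 -c "
from h import *
togo(.5602,-.1757)"
```

```text
t: 18.65
eef_pos: [0.5607, -0.1761, 0.112]
ee_rot: [3.142, 0.0, 2.879]
force: [-0.5, 0.5, 1.2]
width: 0.0219
t 18.65 pos [ 0.5607 -0.1761  0.112 ] yaw 164.94 rp [3.1416e+00 2.0000e-04] F [-0.49  0.51  1.2 ] M [ 0.067  0.195 -0.004] w 0.0219
tool dx,dy norm 0.0012 0.0005
```

The rod touches bottom at the same height where I picked it up. Releasing.

```bash
python3 -m inch '[[[0,0,0,0,0,0,0.7],[0,0,0,0,0,0,0.6],[0,0,0,0,0,0,0.4],[0,0,0,0,0,0,0.2],[0,0,0,0,0,0,0],[0,0,0,0,0,0,0],[0,0,0,0,0,0,0],[0,0,0,0,0,0,0],[0,0,0,0,0,0,0],[0,0,0,0,0,0,0]]]' 40
python3 -c "
from h import *
togo(.5602,-.1757)
S=grab_frame('scene');cv2.imwrite('pics/s11.png',cv2.convertScaleAbs(cv2.resize(S[140:280,130:290],None,fx=4,fy=4,interpolation=cv2.INTER_CUBIC),alpha=1.7))"
```

```text
t: 19.65
eef_pos: [0.5606, -0.1761, 0.1118]
ee_rot: [-3.142, -0.0, 2.879]
force: [-0.3, -0.3, -0.5]
width: 0.087
t 19.65 pos [ 0.5606 -0.1761  0.1118] yaw 164.94 rp [-3.1416 -0.    ] F [-0.32 -0.29 -0.47] M [ 0.003  0.023 -0.006] w 0.087
tool dx,dy norm 0.001 0.0005
```

View pics/s11.png

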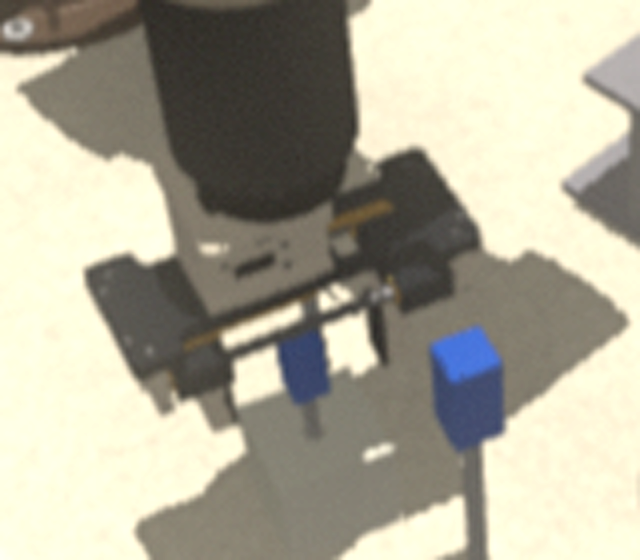

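Fingers are open and the handle (crop (303,365)) stands free between them. I'll rise straight up, then back off along -y towards the start area.

```bash
python3 -m inch '[[[0,0,-0.03,0,0,0,0],[0,0,-0.05,0,0,0,0],[0,0,-0.05,0,0,0,0],[0,0,-0.05,0,0,0,0],[0,0,-0.05,0,0,0,0],[0,0,-0.04,0,0,0,0],[0,-0.05,0,0,0,0,0],[0.01,-0.07,0,0,0,0,0],[0.01,-0.07,0,0,0,0,0],[0.01,-0.07,0,0,0,0,0],[0.01,-0.07,0,0,0,0,0],[0.01,-0.07,0,0,0,0,0],[0.01,-0.07,0,0,0,0,0],[0.01,-0.05,0,0,0,0,0],[0,0,0,0,0,0,0],[0,0,0,0,0,0,0],[0,0,0,0,0,0,0]]]'
python3 -c "
from h import *
togo(.5602,-.1757)
S=grab_frame('scene');T=grab_frame('top');cv2.imwrite('pics/s12f.png',S);cv2.imwrite('pics/t12f.png',T)
a=cv2.resize(S[110:290,150:370],(660,540));cv2.imwrite('pics/s12.png',cv2.convertScaleAbs(a,alpha=1.6))
cv2.imwrite('pics/t12.png',cv2.convertScaleAbs(T,alpha=1.4))
S0=cv2.imread('pics/scene0.png');
for n,I in(('scene',S),('top',T)):
    m=cv2.inRange(cv2.cvtColor(I,cv2.COLOR_BGR2HSV),(105,110,90),(130,255,255))
    k,l,st,ce=cv2.connectedComponentsWithStats(m)
    print(n,[(ce[i].round(1),st[i,4]) for i in range(1,k) if 20<st[i,4]<500])
"
```

```text
t: 21.4
eef_pos: [0.4595, -0.4176, 0.2468]
ee_rot: [3.141, -0.0, 2.879]
force: [-0.3, 0.7, 0.3]
width: 0.0876
t 21.4 pos [ 0.4595 -0.4176  0.2468] yaw 164.95 rp [ 3.1415 -0.    ] F [-0.35  0.73  0.29] M [-0.014 -0.02   0.007] w 0.0876
tool dx,dy norm -0.0689 0.5195
scene [(array([200.6, 173.7]), np.int32(95)), (array([204.3, 224. ]), np.int32(66)), (array([245.8, 228.7]), np.int32(130))]
top [(array([328.1, 181.8]), np.int32(146)), (array([341.5, 228.4]), np.int32(74)), (array([313.3, 268.4]), np.int32(160))]
```

View pics/s12.png

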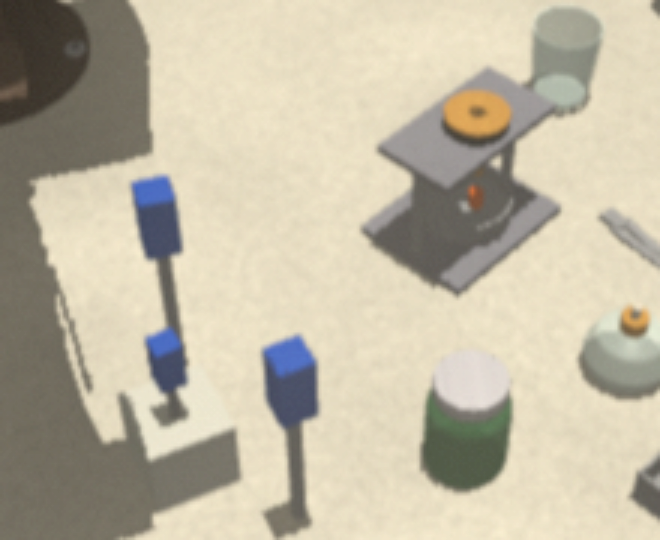

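View pics/t12.png

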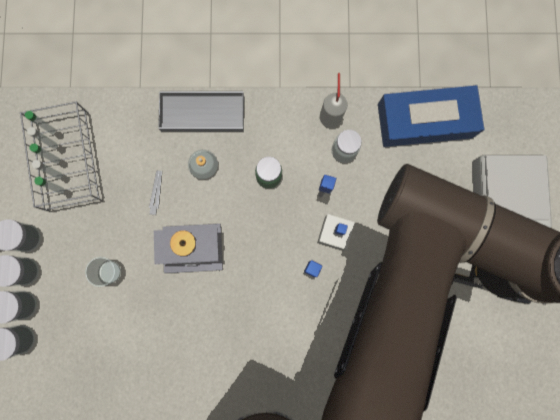

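The rod stands in its block with its handle within 1 px of the starting position in both views. The plug is in the pan at crop (476,196), the flange is up at (477,113), and the bystanders that can be seen have not moved.

```bash
python3 -c "
from station import *
print(job_done());print(get_state()['t'])"
```

```text
the job is handed in; nothing more can be done
None
the job is handed in; nothing more can be done
```

The job is done and handed in at about 21.5 s of the 72 s allowed. The plug is in the catch pan and the rod is back in its white block.

**What I did:** I took the small blue-handled rod out of the block and entered the bore on the first feel, without touching the flange. I then pushed the plug down with about 8–11 N, which by the ring's figures presses the tube about 3 mm. When the force dropped I held still for about 0.8 s, then withdrew and set the rod back in its block.

**Last checks:**
- **Rod:** its handle is within 1 px of its starting place in both views. It touched bottom at the same height as when I picked it up, and it stands released and upright.
- **Plug and tube:** the pictures show the plug in the pan and the flange back at its rest height. The pan and tube joint values cannot be read directly, so neither is confirmed by number.
- **Bystanders:** none that I could see had moved. The arm hid the petri dishes in the last top view, so I did not recheck them; no unexpected contact force showed.

**One disagreement:** just after the plug dropped, the rod pressed sideways on the bore with about 5 N. I eased it off before withdrawing.

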